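# Get the flat grater out of its caddy and lay it across the bowl

## Robot

A 6-joint arm with a two-finger parallel gripper is mounted at the origin on a cart in front of the work surface, level with it; the furniture and walls round the work are solid. World frame = base frame: x ahead of the robot, y to its left, z up, the work surface at z = 0. Lengths are in m, angles in rad, forces in N, time in s.
With the tool pointing down it reaches from about 0.35 to 0.875 m from the base axis. Payload 4.2 kg.
Tool frame: the origin (TCP) lies midway between the tips of the shut fingers; the grasp point (between the pads) lies 19 mm behind it (arm.tcp_to_grasp is the distance from the TCP to the grasp point, in m); x points along the fingers, y is the direction in which the jaws open and shut, and the axes are right-handed (so a half turn about x gives the same grasp; the last joint's range is limited). The gripper opens to 85 mm and grips with 20 to 120 N. Pads are 22 mm wide; open, the fingers measure 114 mm over their backs; the gripper's body (76 mm by 85 mm) begins 54 mm behind the grasp point. The pads swing forward as they close: fully open they stand 13 mm farther back than shut.
Start: joints at [1.398, 0.385, 0.008, 0, -1.194, -0.259], TCP at [0.262, 0.568, 0.231] pointing down, gripper open.
Joint ranges: [-3.14, 3.14], [-1.21, 2.06], [-1.07, 1.41], [-3.16, 2.05], [-2.99, -0.16], [-3.1, 3.1]. Speed limits (rad/s): [2.79, 2.79, 3.14, 3.14, 3.14, 3.14].

## Interface

Orientations are given as a unit quaternion [w, x, y, z].
In Python, from workcell import status, camera, arm gives the robot as it stands.
- The arm moves only by the tool jog_arm, never from a script. Its argument "plan" is a list that holds one entry, the list of rows, each a list of 5 numbers: the shift along the tool's x, y, z in cm, then the turn about the tool's x in degrees, then the finger opening in cm, from 0 to 8.54. In form: [[[tx, ty, tz, turn, gripper], ...]]. A call has 1 to 10 rows; each row is the pose to reach, as a shift and turn from the pose commanded when the call began, along the tool's axes at that moment; what a row does not reach only later rows make up. A row lasts 1/10 s, in which the tool goes at most 50 mm and 8.59 degrees, less where a joint would pass 70% of its speed; a pose out of reach is approached as far as the arm can. A call with a gripper value outside its range is refused whole. The fingers move at their own pace and stop on an object; "newtons" is the grip in N (left out, the last holds). Time passes only in rows, so rows that repeat a pose let the fingers close. It gives the time, the measured TCP pose, the force and the opening at its end, in the units of the state.
- status.get_obs(): the state, without advancing time (a new reading comes with each control period).
- camera(name): name is "scene" or "top" or "wrist"; returns a dict with "image" (384x512x3 uint8, red, green, blue), "fov_y" (degrees; the focal length in pixels is half the picture's height over the tangent of half this angle, whatever the lens; pixels are square), "cx", "cy" (the principal point, pixels), "extrinsics" (4x4, takes a point from camera to world coordinates). Camera axes: x right, y down, z forward; pixel columns grow to the right and rows downward; lengths in m; the calibration is good to about 2 mm. A picture is of the moment at which its call begins. There is no depth.
- arm.close_job(): hands the job in, once; it reports no verdict.
The state is a dict: "clock": time; "q": joint angles; "qvel": joint speeds; "joint_efforts": joint torques, N m; "ee_pos": TCP position; "tcp_rot": TCP orientation; "contact_force": force on the tool from outside, world axes, zero at the start; "ft_torque": the same for the moment, N m; "opening": finger opening in m.
Only numpy, scipy, OpenCV 4.12 (cv2) and the standard library are available. Lean on these libraries where they do the work, as an engineer would, in place of code of your own. Each camera call takes 0.05 s, during which the arm holds its last target.

## Task

The flat grater lies flush in its wooden caddy where no finger can get beside it: slide it along the caddy until its front end sticks well out over the open gap, then pick it up by that end and lay it flat on the bare worktop. Let go, take it again by its middle, and lay it gently, level and centred, across the bowl with both ends resting on the rim, ready for grating. Leave the bowl where it stands and do not disturb the other things.

Things in the scene. Friction and masses are not known exactly. Their poses are not given: they have to be found in the camera images.
- grater: flat hand grater, rigid plate 200 mm long (its x), 56 wide (y), 10 thick (z), 0.11 to 0.22 kg: wooden frame, steel panel with small teeth. Its top is rough: fingertips pressing on it (5 N is enough) drag it along. Origin: centre of its underside. Front end at its -x. Starts in the caddy, teeth up, axes parallel to the caddy's, front end 8 to 22 mm behind the deck's lip
- grater_front (a point): the middle of the grater's front end at its underside (100 mm to -x of its origin)
- caddy: slick waxed wooden caddy fixed to the worktop, yaw within 0.25 rad. Origin: on the worktop below the front lip of its deck; x points back along the deck, away from the robot; z up. The deck (top z = 45 mm) is a channel 60 mm wide, 226 mm long, open at the lip, between two 12 mm thick cheeks (84 mm over all, tops at z = 56 mm, 1 mm above the grater's top), closed at the far end
- caddy_lip (a point): middle of the deck's front lip, on the deck's top (45 mm over the worktop); axes as the caddy's. In front of it (-x) is an open gap 60 mm long with only a low foot beam under it (30 mm wide, 12 mm high)
- bowl: loose grey stoneware bowl, 0.5 kg, round, about 170 mm across the outside of the rim (about 155 mm inside), rim 94 to 97 mm above the worktop, hollow. Origin: centre of its underside, on the worktop
- tin: closed food tin, upright, 75 mm across, 58 mm high; bystander. Origin: centre of its underside. It stands near the front edge of a long wall shelf that overhangs the back of the worktop: shelf from x = 0.62 m backwards, underside 438 mm above the worktop; keep wrist and arm clear of it
- spice_jar: spice jar with dark cap, upright, 41 mm across, 105 mm high; bystander. Origin: centre of its underside
- salt_cellar: round stone salt cellar with wooden lid, 92 mm across, 76 mm high; bystander. Origin: centre of its underside
- mug: blue-grey mug, 78 mm across, 117 mm with its handle, 97 mm high; bystander. Origin: at its underside, 19 mm from the axis of the cup towards the handle
- caddy_stop (a point): foot of the caddy's stop post, at its face, 60 mm in front of the lip (caddy x = -60 mm), on the worktop: a post 30 mm wide, 14 mm thick, 62 mm high that lets the grater overhang the lip by at most 60 mm
Things that resemble listed ones, but are neither listed nor needed, are in the scene too. What is shaped like the grater but blue is not meant.

How it is judged:
On the way, in this order (a step that is already met when the one before it is completed fails the run):
1. the grater has been slid so that its front end overhangs the lip by more than 35 mm while it still lies flat on the deck (x of grater_front in the frame of caddy_lip below -0.035 m and z of grater in the frame of caddy_lip between -0.004 and 0.005 m and x of grater in the frame of caddy_lip above 0.03 m and angle between grater's own z axis and vertical below 0.06 rad), for 0.2 s.
2. the grater lies flat on the worktop, let go (height (world z) of grater below 0.005 m and angle between grater's own z axis and vertical below 0.05 rad and contact force between the fingers and grater below 0.1 N and linear speed of grater below 0.02 m/s), for 0.2 s.
3. the grater is lifted off the worktop again, held within 45 mm of its middle (height (world z) of grater above 0.03 m and distance between the grasp point and grater below 0.045 m and contact force between the fingers and grater above 1 N), for 0.2 s.
At the end, for the whole second after the job is handed in: the grater rests across the bowl's rim, teeth up, level within 0.08 rad, its middle within 20 mm of the bowl's middle (seen from above), its underside 88 to 102 mm above the worktop, bowl upright, everything at rest (horizontal distance between grater and bowl below 0.02 m and height (world z) of grater between 0.088 and 0.102 m and angle between grater's own z axis and vertical below 0.08 rad and angle between bowl's own z axis and vertical below 0.06 rad and contact force between grater and bowl above 0.3 N and linear speed of grater below 0.01 m/s and angular speed of grater below 0.1 rad/s); the robot touches nothing.
It fails at once if the bowl is shifted by more than 40 mm (distance of bowl from where it was at the start of the episode above 0.04 m).
It fails at once if the grater is banged or dropped on the bowl (more than 40 N) (contact force between grater and bowl above 40 N).
It fails at once if a bystander (tin, spice jar, salt cellar, mug) is moved by more than 30 mm (distance of any of tin, spice_jar, salt_cellar, mug from where it was at the start of the episode above 0.03 m).
It also fails if it takes over 64 s, if anything falls off the work surface, if the arm or the gripper's body presses on something with over 40 N, if the wrist force passes 120 N, or if a joint passes its speed limit or range.

## Working session

There is one attempt and no reset: what is moved stays moved. The work goes in short steps, Python scripts to look and compute and a tool call to move; the robot and the scene stay as the last step left them, time stands still between calls to the robot, and variables do not carry over. Pictures are saved under pics/ and viewed, and the job is handed in when it is done.

Besides the shell and the picture viewer there is one more tool, called as a command line: name --argument value ..., lists and objects as JSON in quotes. jog_arm: Moves the arm, as the interface text tells. Its arguments: {"type":"object","properties":{"plan":{"type":"array"},"newtons":{"type":"number"}},"required":["plan"]}

```bash
ls; mkdir -p pics
python3 - <<'E'
from workcell import status,camera,arm
import cv2,numpy as np,pickle
o=status.get_obs();print(o)
d={}
for n in ["scene","top","wrist"]:
    c=camera(n);d[n]=c;print(n,c["fov_y"],c["cx"],c["cy"],np.round(c["extrinsics"],3).tolist())
    cv2.imwrite(f"pics/{n}0.png",c["image"][:,:,::-1])
pickle.dump(d,open("c0.pkl","wb"))
E
```

```text
pics
{'clock': 0.0, 'q': array([ 1.39755958e+00,  3.85553186e-01,  6.61473444e-03, -5.01395557e-04,
       -1.19400907e+00, -2.58603824e-01]), 'qvel': array([ 0.00027917,  0.00258394, -0.0003081 , -0.00072315, -0.0013045 ,
        0.00087194]), 'joint_efforts': array([ 4.20751621e-05, -3.92288160e+01,  1.88397771e+01,  4.18619111e+00,
       -4.60400741e-03, -8.42359015e-06]), 'ee_pos': array([0.26132338, 0.56709304, 0.23021893]), 'tcp_rot': array([ 0.150792  , -0.69054091,  0.1523258 ,  0.69080523]), 'contact_force': array([-0.16387821,  0.20733588,  0.01766411]), 'ft_torque': array([ 0.00522221,  0.02513962, -0.03426502]), 'opening': 0.08550962904412279}
scene 53.530855672856454 256.1417923574027 190.76066011316033 [[-0.995, 0.081, -0.057, 0.606], [0.099, 0.87, -0.483, 0.842], [0.011, -0.486, -0.874, 1.35], [0.0, 0.0, 0.0, 1.0]]
top 42.35043720401411 259.64905374734064 188.30133210906698 [[-0.04, -0.817, 0.576, -0.567], [-0.999, 0.027, -0.03, 0.182], [0.009, -0.577, -0.817, 1.576], [0.0, 0.0, 0.0, 1.0]]
wrist 60.099749632654124 257.7889223877 193.23553224536323 [[-0.418, -0.872, -0.254, 0.326], [-0.909, 0.402, 0.115, 0.538], [0.001, 0.279, -0.96, 0.374], [0.0, 0.0, 0.0, 1.0]]
```

View pics/scene0.png

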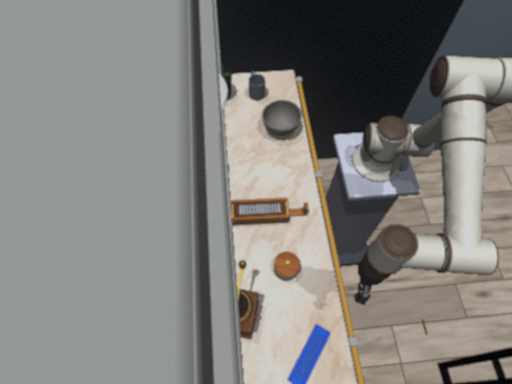

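View pics/top0.png

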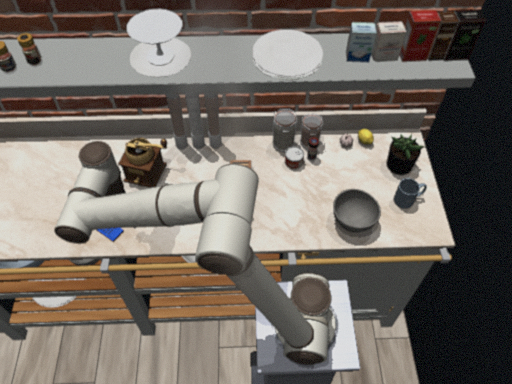

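View pics/wrist0.png

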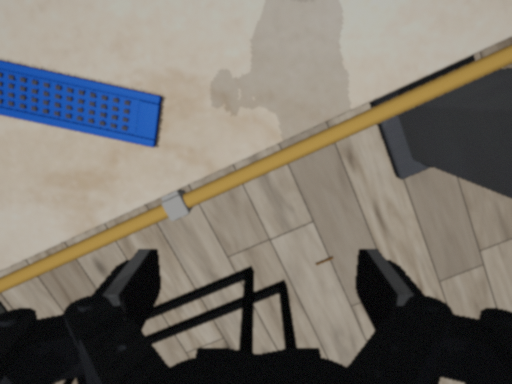

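The scene view shows the wooden caddy with the steel-panelled grater at about (260,210), and its stop post at (305,209). The bowl is at (282,119), the salt cellar at (287,265) and the blue decoy at (310,355). The grater in the caddy is the one meant. I'll enlarge to confirm this.

```bash
cat > h.py <<'E'
import numpy as np,cv2,pickle
def K(c):
    f=c["image"].shape[0]/2/np.tan(np.radians(c["fov_y"]/2));return f,c["cx"],c["cy"]
def ray(c,u,v):
    f,cx,cy=K(c);E=np.array(c["extrinsics"]);d=E[:3,:3]@np.array([(u-cx)/f,(v-cy)/f,1]);return E[:3,3],d
def plane(c,u,v,z):
    o,d=ray(c,u,v);return o+d*(z-o[2])/d[2]
def proj(c,p):
    f,cx,cy=K(c);E=np.array(c["extrinsics"]);q=E[:3,:3].T@(np.array(p)-E[:3,3]);return q[0]/q[2]*f+cx,q[1]/q[2]*f+cy
E
python3 - <<'E'
from h import *
d=pickle.load(open("c0.pkl","rb"))
im=d["scene"]["image"][:,:,::-1]
cv2.imwrite("pics/s_cad.png",cv2.resize(im[185:240,225:320],None,fx=8,fy=8,interpolation=cv2.INTER_CUBIC))
cv2.imwrite("pics/s_bowl.png",cv2.resize(im[65:145,215:310],None,fx=7,fy=7,interpolation=cv2.INTER_CUBIC))
im=d["top"]["image"][:,:,::-1]
cv2.imwrite("pics/t_bowl.png",cv2.resize(im[100:250,250:440],None,fx=4,fy=4,interpolation=cv2.INTER_CUBIC))
E
```

```text
(no output)
```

View pics/s_cad.png

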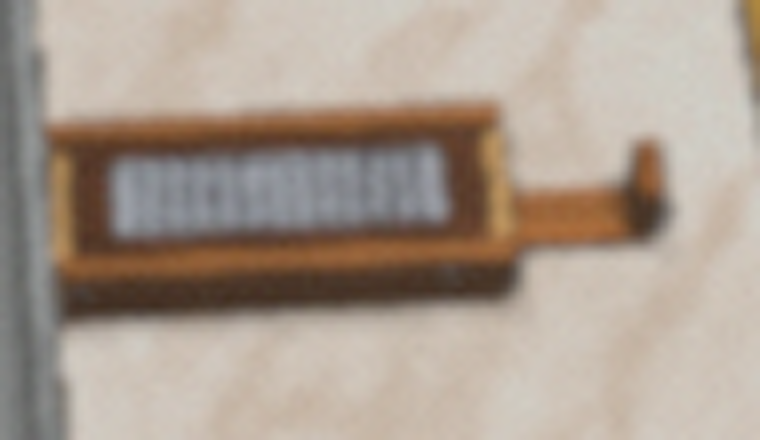

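View pics/s_bowl.png

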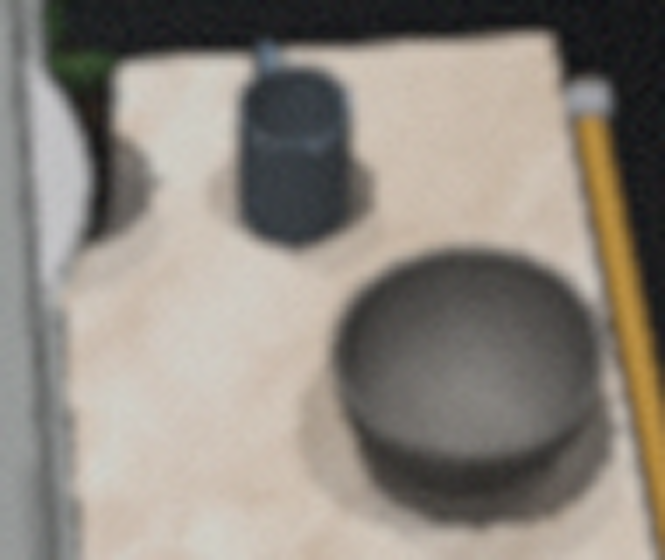

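View pics/t_bowl.png

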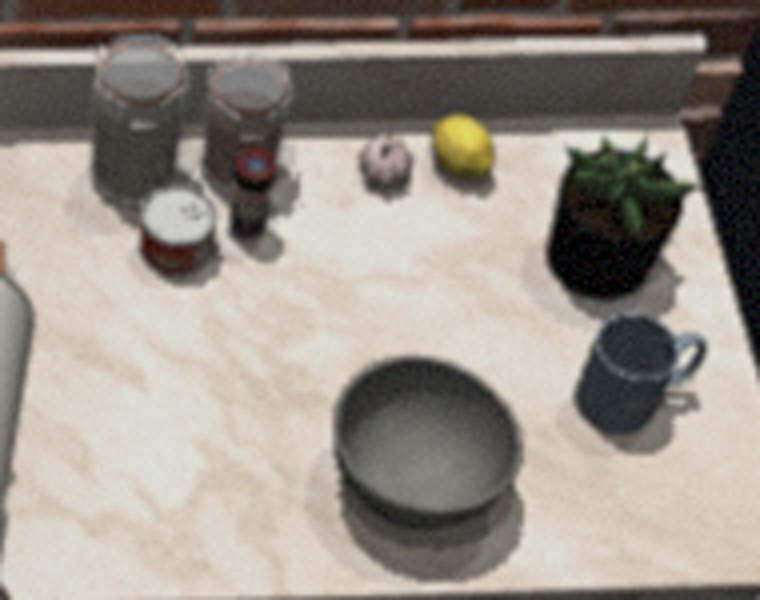

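Run:
```python
from h import *
d=pickle.load(open("c0.pkl","rb"))
s=d["scene"];t=d["top"]
def P(u,v,z,f=8,ou=225,ov=185): return np.round(plane(s,(u+.5)/f-.5+ou,(v+.5)/f-.5+ov,z),4)
for n,u,v,z in [("FR cheek top(y-)",497,105,.056),("FR cheek y+",520,246,.056),("inner lip y-",500,122,.045),("inner lip y+",518,236,.045),("gr front y-",484,134,.055),("gr front y+",494,240,.055),("gr back y-",75,150,.055),("gr back y+",78,256,.055),("back cheek y-",50,128,.056),("back cheek y+",62,275,.056),("stop top far",637,142,.062),("stop top",660,142,.062),("stop top r",662,200,.062)]:
    print(n,P(u,v,z))
# bowl
for nm,c,(f,ou,ov),L,R,T,B in [("scene",s,(7,215,65),(335,355),(601,350),(470,245),(470,465)),("top",t,(4,250,100),(334,440),(521,450),(425,356),(425,518))]:
    Q=[plane(c,(u+.5)/f-.5+ou,(v+.5)/f-.5+ov,.0955) for u,v in (L,R,T,B)]
    print(nm,np.round(Q,3).tolist())
# others
for n,u,v,z in [("tin top",178,215,.058),("spice top",256,163,.105),("mugtop",637,345,.097)]:
    print(n,np.round(plane(t,(u+.5)/4-.5+250,(v+.5)/4-.5+100,z),3))
print("salt",np.round(plane(s,287,263,.076),3), "blue",np.round(plane(s,310,355,.01),3))
```

```text
FR cheek top(y-) [0.4067 0.1681 0.056 ]
FR cheek y+ [0.4062 0.2436 0.056 ]
inner lip y- [0.4048 0.1718 0.045 ]
inner lip y+ [0.4047 0.2332 0.045 ]
gr front y- [0.4149 0.1827 0.055 ]
gr front y+ [0.4178 0.2389 0.055 ]
gr back y- [0.6108 0.173  0.055 ]
gr back y+ [0.6133 0.2289 0.055 ]
back cheek y- [0.6219 0.1606 0.056 ]
back cheek y+ [0.6214 0.2384 0.056 ]
stop top far [0.3438 0.1973 0.062 ]
stop top [0.3329 0.1983 0.062 ]
stop top r [0.337  0.2289 0.062 ]
scene [[0.461, -0.214, 0.095], [0.299, -0.203, 0.095], [0.368, -0.294, 0.095], [0.39, -0.123, 0.095]]
top [[0.375, -0.13, 0.095], [0.359, -0.295, 0.096], [0.464, -0.225, 0.095], [0.293, -0.199, 0.095]]
tin top [ 0.667 -0.017  0.058]
spice top [ 0.692 -0.092  0.105]
mugtop [ 0.468 -0.422  0.097]
salt [0.444 0.433 0.076] blue [0.404 0.726 0.01 ]
```

```bash
cat >> h.py <<'E'
from scipy.spatial.transform import Rotation as Rn
def R_of(o):
    w,x,y,z=o["tcp_rot"];return Rn.from_quat([x,y,z,w]).as_matrix()
def go(o,p,jaw=None):
    """p world TCP target, jaw = world angle of jaw axis; prints tool-axis shift (cm), turn deg"""
    R=R_of(o);s=R.T@(np.array(p)-o["ee_pos"])*100
    out=list(np.round(s,2))
    if jaw is not None:
        v=R.T@np.array([np.cos(jaw),np.sin(jaw),0]);a=np.degrees(np.arctan2(v[2],v[1]))
        a=(a+90)%180-90;out.append(round(a,1))
    return out
E
python3 - <<'E'
from h import *
from workcell import status
o=status.get_obs();print(R_of(o).round(3).tolist(),go(o,[.49,.207,.19],np.pi/2-.05),go(o,[.47,.207,.19],np.pi/2-.05))
E
```

```text
[[-0.001, -0.419, -0.908], [-0.002, -0.908, 0.419], [-1.0, 0.002, -0.0]] [np.float64(4.09), np.float64(23.14), np.float64(-35.84), np.float64(-21.9)] [np.float64(4.09), np.float64(23.97), np.float64(-34.03), np.float64(-21.9)]
```

jog_arm --plan '[[[0.4, 2.6, -3.3, -2.5, 4], [0.8, 5.2, -6.6, -5, 0], [1.2, 7.8, -9.9, -7.5, 0], [1.6, 10.4, -13.2, -10, 0], [2, 13, -16.5, -12.5, 0], [2.4, 15.6, -19.8, -15, 0], [2.8, 18.2, -23, -17.5, 0], [3.4, 21, -25, -20, 0], [4, 24, -27, -21.9, 0], [4, 26, -29.5, -21.9, 0]]]' --newtons 80

```text
clock: 1.15
ee_pos: [0.4194, 0.2055, 0.1904]
tcp_rot: [0.017, -0.706, 0.018, 0.708]
contact_force: [1.2, 0.3, 0.6]
opening: -0.0001
```

Run:
```python
from h import *
from workcell import status,camera
c=camera("wrist");cs=camera("scene");o=status.get_obs();print(o["clock"],o["ee_pos"],o["contact_force"],R_of(o).round(3).tolist())
pickle.dump((c,o,cs),open("c1.pkl","wb"))
cv2.imwrite("pics/w1.png",cv2.resize(c["image"][:,:,::-1],None,fx=1.5,fy=1.5))
```

```text
1.25 [0.42087174 0.20510891 0.19098971] [0.25029507 0.39095564 0.240179  ] [[-0.001, -0.054, -0.999], [-0.001, -0.999, 0.054], [-1.0, 0.001, 0.001]]
```

View pics/w1.png

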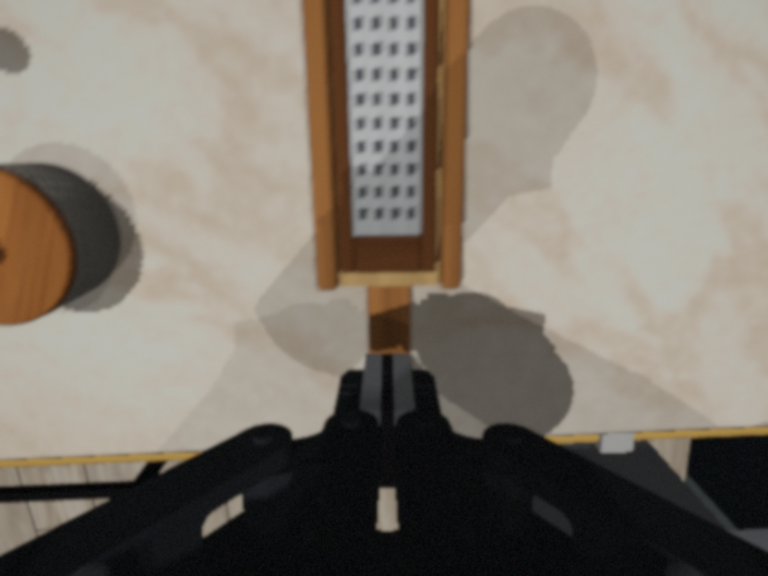

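The wrist picture shows the grater in the caddy: toothed panel, front end at row ~272, lip at row ~286, cheeks at columns 318–338 and 440–462. The salt cellar is on the left.

Run:
```python
from h import *
c,o,cs=pickle.load(open("c1.pkl","rb"))
def P(u,v,z): return plane(c,(u+.5)/1.5-.5,(v+.5)/1.5-.5,z).round(4)
for n,u,v,z in [("lip L",338,286,.045),("lip R",441,284,.045),("gr L",341,273,.055),("gr R",437,270,.055),("cheek L outer",318,289,.056),("cheek R outer",462,287,.056),("panel L",352,236,.055),("panel R",423,236,.055),("L top",330,30,.055),("R edge top",436,30,.055)]: print(n,P(u,v,z))
cv2.imwrite("pics/w1c.png",cv2.resize(c["image"][130:250,190:330,::-1],None,fx=5,fy=5,interpolation=cv2.INTER_CUBIC))
```

```text
lip L [0.4106 0.2353 0.045 ]
lip R [0.4088 0.1732 0.045 ]
gr L [0.4211 0.2318 0.055 ]
gr R [0.4202 0.1763 0.055 ]
cheek L outer [0.4124 0.2458 0.056 ]
cheek R outer [0.4095 0.1621 0.056 ]
panel L [0.4423 0.224  0.055 ]
panel R [0.4404 0.1838 0.055 ]
L top [0.548  0.2279 0.055 ]
R edge top [0.5454 0.1743 0.055 ]
```

View pics/w1c.png

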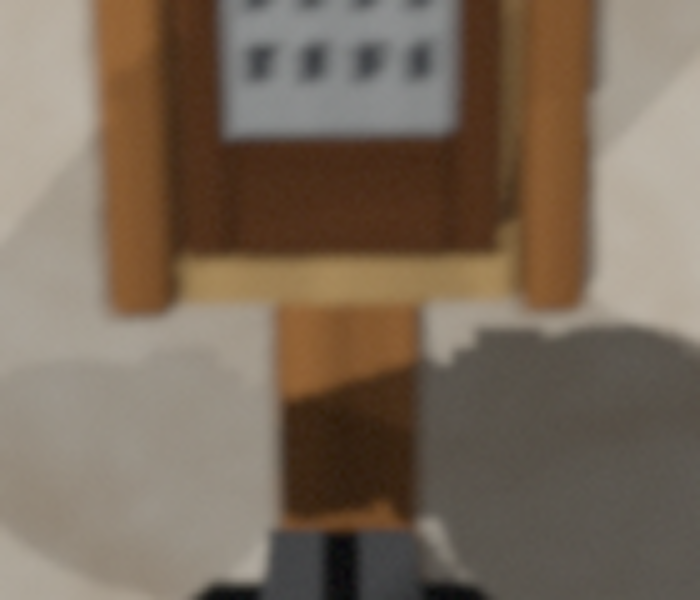

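Run:
```python
from h import *
from workcell import status
o=status.get_obs();print(go(o,[.495,.202,.07],np.pi/2-.03))
```

```text
[np.float64(12.09), np.float64(-0.1), np.float64(-7.43), np.float64(-1.4)]
```

jog_arm --plan '[[[1, -0.1, -3.7, -1.4, 0], [3, -0.1, -7.4, -1.4, 0], [7, -0.1, -7.4, -1.4, 0], [10, -0.1, -7.4, -1.4, 0], [12, -0.1, -7.4, -1.4, 0], [12.1, -0.1, -7.4, -1.4, 0], [12.1, -0.1, -7.4, -1.4, 0], [12.1, -0.1, -7.4, -1.4, 0]]]'

```text
clock: 2.05
ee_pos: [0.4954, 0.2063, 0.0717]
tcp_rot: [-0.009, 0.708, -0.008, -0.706]
contact_force: [0.6, -0.7, 1.4]
opening: -0.0001
```

Run:
```python
from h import *
from workcell import status
o=status.get_obs();print(o["ee_pos"],o["contact_force"],go(o,[.495,.202,.055]),R_of(o).round(3).tolist())
```

```text
[0.49542835 0.20630356 0.07170938] [ 0.59944501 -0.74999902  1.37462948] [np.float64(1.67), np.float64(0.43), np.float64(0.04)] [[0.002, -0.024, -1.0], [0.002, -1.0, 0.024], [-1.0, -0.002, -0.002]]
```

jog_arm --plan '[[[0.8, 0.4, 0, 0, 0], [1.3, 0.4, 0, 0, 0], [1.5, 0.4, 0, 0, 0], [1.65, 0.4, 0, 0, 0], [1.7, 0.4, 0, 0, 0]]]'

```text
clock: 2.55
ee_pos: [0.4942, 0.201, 0.0551]
tcp_rot: [0.008, -0.707, 0.009, 0.707]
contact_force: [-6.4, -1.8, 15.0]
opening: -0.0001
```

jog_arm --plan '[[[-0.05, 0, 0, 0, 0], [-0.05, 0, 0, 0, 0]]]'

```text
clock: 2.75
ee_pos: [0.4942, 0.201, 0.0551]
tcp_rot: [0.009, -0.707, 0.009, 0.707]
contact_force: [-3.6, -0.8, 8.7]
opening: 0.0001
```

jog_arm --plan '[[[0, 0, 0.5, 0, 0], [0, 0, 1.2, 0, 0], [0, 0, 1.9, 0, 0], [0, 0, 2.6, 0, 0], [0, 0, 3.3, 0, 0], [0, 0, 4, 0, 0], [0, 0, 4.7, 0, 0], [0, 0, 5.4, 0, 0], [0, 0, 5.9, 0, 0], [0, 0, 5.9, 0, 0]]]'

```text
clock: 3.75
ee_pos: [0.4362, 0.2042, 0.0551]
tcp_rot: [-0.009, 0.708, -0.007, -0.706]
contact_force: [-0.2, 1.1, 8.0]
opening: -0.0
```

Run:
```python
from h import *
from workcell import status,camera
c=camera("wrist");cs=camera("scene");o=status.get_obs();print(o["clock"],o["ee_pos"],o["contact_force"],R_of(o).round(3).tolist())
pickle.dump((c,o,cs),open("c2.pkl","wb"))
cv2.imwrite("pics/w2.png",c["image"][:,:,::-1])
cv2.imwrite("pics/s2.png",cv2.resize(cs["image"][165:255,225:335,::-1],None,fx=6,fy=6,interpolation=cv2.INTER_CUBIC))
```

```text
3.85 [0.43622444 0.20418903 0.05507435] [0.07311114 1.63322305 7.75254957] [[0.003, -0.024, -1.0], [0.003, -1.0, 0.024], [-1.0, -0.003, -0.003]]
```

View pics/w2.png

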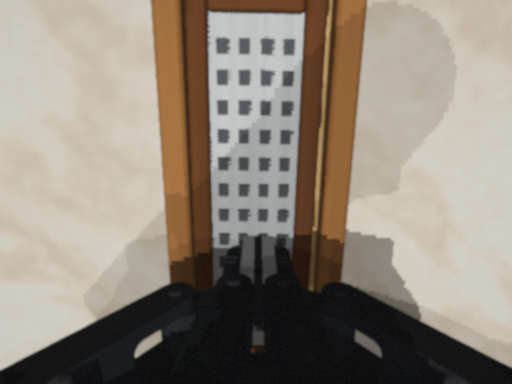

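View pics/s2.png

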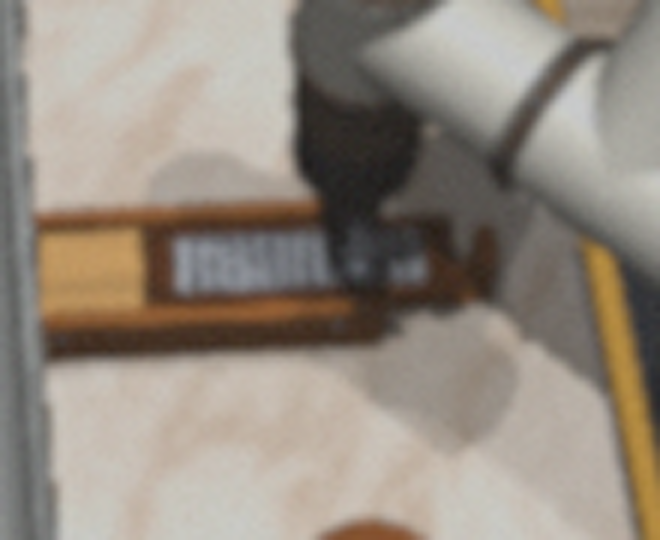

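The scene view shows that the grater has slid: its back end is at crop column ~147 and its front end is near the post. I'll lift off and measure.

jog_arm --plan '[[[-1, 0, 0, 0, 0], [-4, 0, 0.5, 0, 0], [-8, 0, 2, 0, 0], [-12, 0, 4, 0, 0], [-13.5, 0, 5, 0, 4], [-13.5, 0, 5, 0, 8.5], [-13.5, 0, 5, 0, 8.5], [-13.5, 0, 5, 0, 8.5]]]'

```text
clock: 4.65
ee_pos: [0.3849, 0.2034, 0.1875]
tcp_rot: [0.008, -0.706, 0.01, 0.708]
contact_force: [0.1, -0.3, 1.2]
opening: 0.058
```

Run:
```python
from h import *
from workcell import status,camera
c=camera("wrist");cs=camera("scene");o=status.get_obs();print(o["clock"],o["ee_pos"],o["contact_force"],R_of(o).round(3).tolist())
pickle.dump((c,o,cs),open("c3.pkl","wb"))
cv2.imwrite("pics/w3.png",cv2.resize(c["image"][:,:,::-1],None,fx=1.5,fy=1.5))
print(plane(cs,225+147/6-.4,165+265/6-.4,.055))
```

```text
4.75 [0.38525206 0.2035385  0.18741312] [ 1.00787405  0.28639222 -0.51084036] [[-0.002, -0.026, -1.0], [-0.002, -1.0, 0.026], [-1.0, 0.002, 0.002]]
[0.55518264 0.20156984 0.055     ]
```

View pics/w3.png

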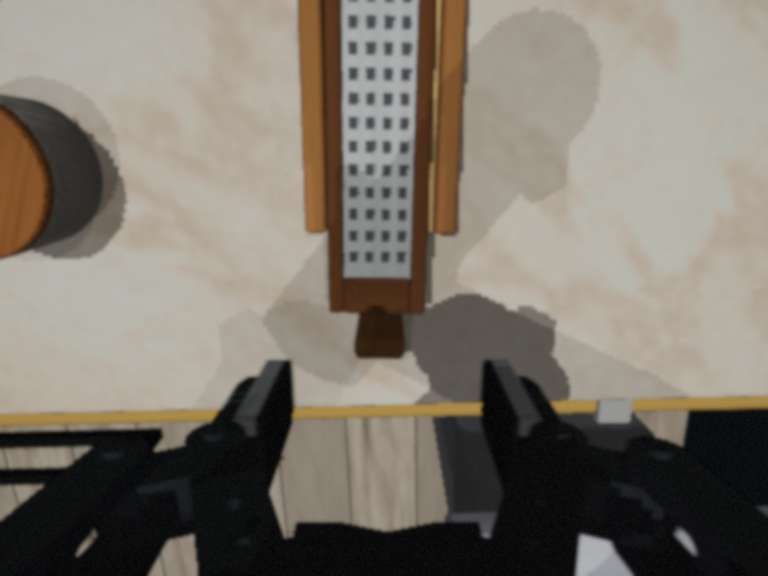

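The grater's front edge is at row ~311, columns 330–424. The cheek ends are at row ~233, so it clearly overhangs.

Run:
```python
from h import *
c,o,cs=pickle.load(open("c3.pkl","rb"))
def P(u,v,z): return plane(c,(u+.5)/1.5-.5,(v+.5)/1.5-.5,z).round(4)
for n,u,v,z in [("gr L",330,310,.055),("gr R",425,311,.055),("cheek L outer",307,231,.056),("cheek R outer",457,233,.056),("gr L up",323,30,.055),("R up",435,30,.055),("post top L",360,311,.062)]: print(n,P(u,v,z))
g=[.381,.2045,.045]  # grater pinch xy
for z in (.10,.037): print(go(o,[.385,.2045,z],np.pi/2-.03))
```

```text
gr L [0.3646 0.2369 0.055 ]
gr R [0.3625 0.1813 0.055 ]
cheek L outer [0.4115 0.2469 0.056 ]
cheek R outer [0.4083 0.1634 0.056 ]
gr L up [0.5124 0.2319 0.055 ]
R up [0.511  0.1758 0.055 ]
post top L [0.3659 0.2189 0.062 ]
[np.float64(8.74), np.float64(-0.12), np.float64(0.01), np.float64(0.2)]
[np.float64(15.04), np.float64(-0.13), np.float64(-0.01), np.float64(0.2)]
```

Run:
```python
from h import *
from workcell import status
o=status.get_obs();
print(go(o,[.384,.2083,.038],np.pi/2-.034))
```

```text
[np.float64(14.94), np.float64(-0.51), np.float64(0.1), np.float64(0.5)]
```

jog_arm --plan '[[[2, -0.5, 0.1, 0.5, 8.5], [5, -0.5, 0.1, 0.5, 8.5], [8, -0.5, 0.1, 0.5, 8.5], [8, -0.5, 0.1, 0.5, 8.5]]]'

```text
clock: 5.15
ee_pos: [0.3824, 0.2065, 0.1048]
tcp_rot: [0.01, -0.704, 0.015, 0.71]
contact_force: [-0.5, 0.1, 0.8]
opening: 0.0849
```

Run:
```python
from h import *
from workcell import status,camera
c=camera("wrist");o=status.get_obs();print(o["clock"],o["ee_pos"],o["opening"])
cv2.imwrite("pics/w4.png",c["image"][:,:,::-1])
print(go(o,[.384,.2083,.038],np.pi/2-.034))
```

```text
5.2 [0.38384747 0.20779859 0.1069332 ] 0.08507068328359178
[np.float64(6.89), np.float64(-0.09), np.float64(-0.04), np.float64(-0.0)]
```

View pics/w4.png

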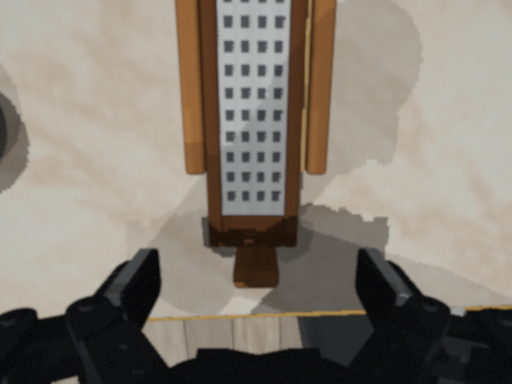

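The fingers, at columns ~160 and ~358, are centred on the grater end at columns 208–298.

jog_arm --plan '[[[3, -0.1, 0, 0, 8.5], [5, -0.1, 0, 0, 8.5], [6.5, -0.1, 0, 0, 8.5], [6.9, -0.1, 0, 0, 8.5], [6.9, -0.1, 0, 0, 6.5], [6.9, -0.1, 0, 0, 5.8], [6.9, -0.1, 0, 0, 5], [6.9, -0.1, 0, 0, 4.5], [6.9, -0.1, 0, 0, 4.5]]]' --newtons 80

```text
clock: 6.1
ee_pos: [0.385, 0.2097, 0.0417]
tcp_rot: [-0.012, 0.707, -0.012, -0.707]
contact_force: [-1.3, -3.3, 8.8]
opening: 0.0537
```

jog_arm --plan '[[[0, 0, 0, 0, 4.5], [0, 0, 0, 0, 4.5]]]'

```text
clock: 6.3
ee_pos: [0.385, 0.2098, 0.0417]
tcp_rot: [-0.012, 0.707, -0.012, -0.707]
contact_force: [-1.0, -3.3, 8.8]
opening: 0.0534
```

Run:
```python
from h import *
from workcell import status,camera
c=camera("wrist");o=status.get_obs();print(o["clock"],o["ee_pos"],o["opening"],o["contact_force"],o["ft_torque"])
cv2.imwrite("pics/w5.png",c["image"][:,:,::-1])
```

```text
6.35 [0.38498252 0.20978326 0.04169421] 0.05423499712157147 [-0.94646763 -4.02190352  8.50547337] [-1.16302649  0.24593526  0.02887261]
```

View pics/w5.png

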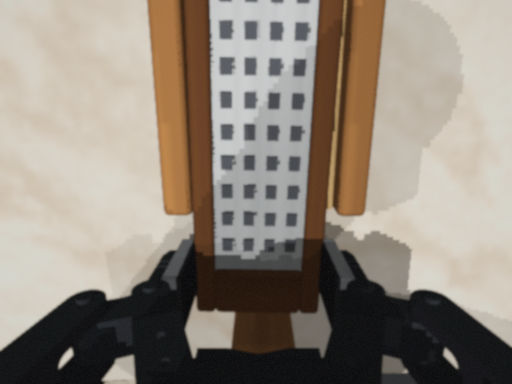

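jog_arm --plan '[[[-0.5, 0, 0, 0, 4.5], [-1, 0, 0, 0, 4.5], [-2, 0, 0, 0, 4.5], [-3.5, 0, 0, 0, 4.5], [-5.5, 0, 0, 0, 4.5], [-7.5, 0, 0, 0, 4.5], [-9, 0, 0, 0, 4.5], [-10, 0, 0, 0, 4.5], [-10, 0, 0, 0, 4.5]]]'

```text
clock: 7.25
ee_pos: [0.3854, 0.211, 0.1415]
tcp_rot: [-0.013, 0.708, -0.011, -0.706]
contact_force: [-0.3, 0.2, -3.1]
opening: 0.0537
```

Run:
```python
from h import *
from workcell import status,camera
c=camera("wrist");cs=camera("scene");o=status.get_obs();print(o["clock"],o["ee_pos"],o["opening"],o["contact_force"],o["ft_torque"])
im=np.hstack([c["image"],cv2.resize(cs["image"][165:255,215:335],(512,384))])
cv2.imwrite("pics/w6.png",cv2.resize(im,(800,300))[:,:,::-1])
print(go(o,[.40,.03,.14],np.pi/2))
```

```text
7.35 [0.38438907 0.21000329 0.13961697] 0.05347087349130512 [-0.4743257  -0.30027916 -2.57203795] [0.01262707 0.17393607 0.00293771]
[np.float64(-0.04), np.float64(17.94), np.float64(-2.17), np.float64(-2.0)]
```

View pics/w6.png

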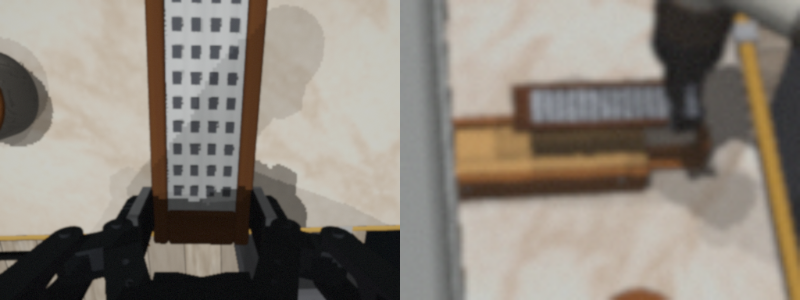

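The grater is held by its front end and is clear of the caddy. I'm moving over the bare worktop.

jog_arm --plan '[[[0, 2, -0.3, 0, 4.5], [0, 5, -0.7, -0.5, 4.5], [0, 8, -1.2, -1, 4.5], [0, 11, -1.6, -1.5, 4.5], [0, 14, -2, -2, 4.5], [0, 16.5, -2.2, -2, 4.5], [0, 17.9, -2.2, -2, 4.5], [0, 17.9, -2.2, -2, 4.5]]]'

```text
clock: 8.15
ee_pos: [0.3995, 0.0288, 0.1387]
tcp_rot: [0.0, -0.706, 0.001, 0.708]
contact_force: [-0.1, 0.3, -2.2]
opening: 0.0534
```

Run:
```python
from h import *
from workcell import status,camera
c=camera("wrist");cs=camera("scene");o=status.get_obs();print(o["clock"],o["ee_pos"],o["opening"],o["contact_force"],o["ft_torque"])
im=np.hstack([c["image"],cv2.resize(cs["image"][100:220,205:365],(512,384))])
cv2.imwrite("pics/w7.png",cv2.resize(im,(800,300))[:,:,::-1])
print(go(o,[.40,.03,.0],np.pi/2))
```

```text
8.25 [0.40030698 0.0302618  0.1391789 ] 0.053372462613504465 [ 0.46407142 -0.68428751 -1.06081436] [0.03739878 0.12517393 0.06079105]
[np.float64(13.92), np.float64(0.02), np.float64(0.01), np.float64(0.0)]
```

View pics/w7.png

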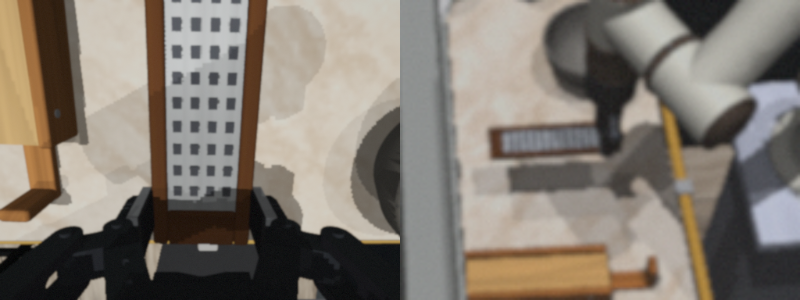

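jog_arm --plan '[[[3, 0, 0, 0, 4.5], [6.5, 0, 0, 0, 4.5], [9.5, 0, 0, 0, 4.5], [11.5, 0, 0, 0, 4.5], [12.8, 0, 0, 0, 4.5], [13.2, 0, 0, 0, 4.5], [13.4, 0, 0, 0, 4.5], [13.4, 0, 0, 0, 4.5]]]'

```text
clock: 9.05
ee_pos: [0.4011, 0.031, 0.0061]
tcp_rot: [0.001, 0.707, 0.001, -0.707]
contact_force: [-0.6, 0.8, -2.2]
opening: 0.0535
```

jog_arm --plan '[[[0.2, 0, 0, 0, 4.5], [0.4, 0, 0, 0, 4.5], [0.6, 0, 0, 0, 4.5], [0.6, 0, 0, 0, 4.5]]]'

```text
clock: 9.45
ee_pos: [0.4006, 0.0304, -0.0002]
tcp_rot: [0.0, 0.707, 0.0, -0.707]
contact_force: [-0.1, -0.6, -1.1]
opening: 0.0536
```

jog_arm --plan '[[[0.15, 0, 0, 0, 4.5], [0.3, 0, 0, 0, 4.5], [0.3, 0, 0, 0, 4.5]]]'

```text
clock: 9.75
ee_pos: [0.4008, 0.0305, -0.0028]
tcp_rot: [0.001, 0.707, 0.0, -0.707]
contact_force: [-1.6, 0.7, 5.2]
opening: 0.0536
```

jog_arm --plan '[[[-0.1, 0, 0, 0, 6], [-0.1, 0, 0, 0, 7], [-0.1, 0, 0, 0, 8.5], [-0.1, 0, 0, 0, 8.5], [-0.1, 0, 0, 0, 8.5], [-0.1, 0, 0, 0, 8.5], [-3, 0, 0, 0, 8.5], [-7, 0, 0, 0, 8.5], [-11, 0, 0, 0, 8.5], [-12, 0, 0, 0, 8.5]]]'

```text
clock: 10.75
ee_pos: [0.4029, 0.0314, 0.1208]
tcp_rot: [-0.0, 0.71, 0.002, -0.704]
contact_force: [0.8, -0.8, -0.1]
opening: 0.0852
```

jog_arm --plan '[[[0, 0, -1.5, 0, 8.5], [0, 0, -2, 0, 8.5], [0, 0, -2, 0, 8.5]]]'

```text
clock: 11.05
ee_pos: [0.4208, 0.0304, 0.1165]
tcp_rot: [-0.0, -0.707, -0.0, 0.707]
contact_force: [-0.2, -0.1, -0.2]
opening: 0.0851
```

Run:
```python
from h import *
from workcell import status,camera
c=camera("wrist");cs=camera("scene");o=status.get_obs();print(o["clock"],o["ee_pos"],o["opening"],o["contact_force"],o["ft_torque"])
pickle.dump((c,o,cs),open("c8.pkl","wb"))
cv2.imwrite("pics/w8.png",cv2.resize(c["image"],None,fx=1.5,fy=1.5)[:,:,::-1])
cv2.imwrite("pics/s8.png",cv2.resize(cs["image"][65:225,205:365],None,fx=3.5,fy=3.5)[:,:,::-1])
```

```text
11.15 [0.41977212 0.03017314 0.11609014] 0.08492688978007569 [ 0.14341019  0.20003957 -0.25737538] [-0.04102038  0.01213416  0.01069053]
```

View pics/w8.png

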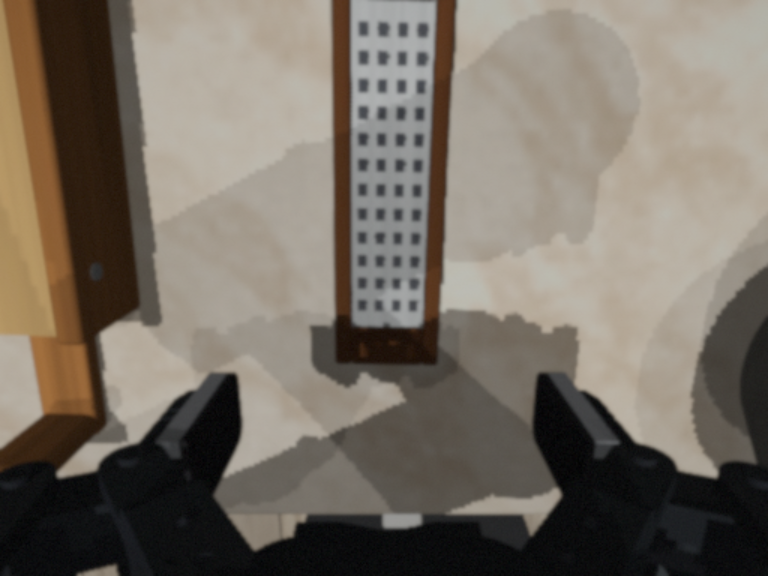

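View pics/s8.png

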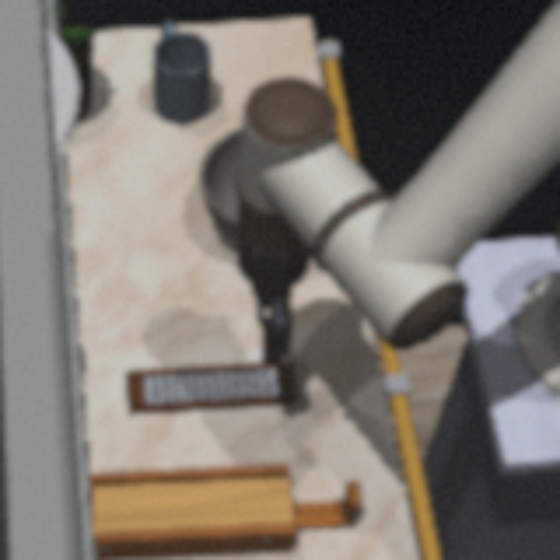

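It lies flat on the worktop and released, with its front edge at row ~361, columns 337–437.

Run:
```python
from h import *
c,o,cs=pickle.load(open("c8.pkl","rb"))
def P(u,v,z): return plane(c,(u+.5)/1.5-.5,(v+.5)/1.5-.5,z).round(4)
for n,u,v in [("fl",337,361),("fr",437,361),("l",333,20),("r",455,20)]: print(n,P(u,v,.01))
def S(u,v): return plane(cs,u/3.5+205-.4,v/3.5+65-.4,.01).round(4)
print(S(128,374),S(132,411),S(296,400),S(292,364))
print(go(o,[.476,.031,.05],np.pi/2+.0),go(o,[.476,.031,-.002],np.pi/2+.0))
```

```text
fl [0.3791 0.0576 0.01  ]
fr [0.3792 0.003  0.01  ]
l [0.5466 0.0549 0.01  ]
r [ 5.467e-01 -3.000e-04  1.000e-02]
[0.5707 0.0045 0.01  ] [0.5701 0.0556 0.01  ] [0.3774 0.0584 0.01  ] [0.3751 0.0084 0.01  ]
[np.float64(6.6), np.float64(-0.08), np.float64(-5.64), np.float64(0.0)] [np.float64(11.8), np.float64(-0.09), np.float64(-5.65), np.float64(0.0)]
```

Run:
```python
from h import *
from workcell import status
o=status.get_obs();print(go(o,[.477,.029,-.001],np.pi/2-.018))
```

```text
[np.float64(11.7), np.float64(0.11), np.float64(-5.75), np.float64(1.1)]
```

jog_arm --plan '[[[0, 0.1, -2.5, 1, 8.5], [1, 0.1, -5.7, 1, 8.5], [4, 0.1, -5.7, 1, 8.5], [7.5, 0.1, -5.7, 1, 8.5], [9, 0.1, -5.7, 1, 8.5], [9, 0.1, -5.7, 1, 8.5]]]'

```text
clock: 11.75
ee_pos: [0.475, 0.0286, 0.0241]
tcp_rot: [0.005, -0.705, 0.007, 0.71]
contact_force: [-0.2, 0.5, 0.9]
opening: 0.0852
```

Run:
```python
from h import *
from workcell import status
o=status.get_obs();print(o["ee_pos"],go(o,[.477,.029,-.001],np.pi/2-.018))
```

```text
[0.47502153 0.02864506 0.0241144 ] [np.float64(2.51), np.float64(-0.05), np.float64(-0.22), np.float64(0.1)]
```

jog_arm --plan '[[[1.5, 0, 0, 0, 8.5], [2.3, 0, 0, 0, 8.5], [2.5, 0, 0, 0, 8.5], [2.5, 0, 0, 0, 6.5], [2.5, 0, 0, 0, 5.8], [2.5, 0, 0, 0, 5], [2.5, 0, 0, 0, 4.5], [2.5, 0, 0, 0, 4.5]]]' --newtons 60

```text
clock: 12.55
ee_pos: [0.478, 0.0294, 0.0033]
tcp_rot: [-0.006, 0.708, -0.006, -0.707]
contact_force: [-1.5, -1.1, 7.5]
opening: 0.053
```

jog_arm --plan '[[[0, 0, 0, 0, 6.5], [0, 0, 0, 0, 6.5], [0, 0, 0, 0, 6.5], [0, 0, 0, 0, 6.5]]]'

```text
clock: 12.95
ee_pos: [0.4776, 0.0296, 0.0018]
tcp_rot: [0.006, -0.707, 0.006, 0.707]
contact_force: [0.0, 0.5, -0.2]
opening: 0.0651
```

jog_arm --plan '[[[0.2, 0, 0, 0, 6.5], [0.2, 0, 0, 0, 6.5]]]'

```text
clock: 13.15
ee_pos: [0.4774, 0.0295, -0.0005]
tcp_rot: [0.006, -0.707, 0.006, 0.707]
contact_force: [0.4, -1.1, 0.1]
opening: 0.065
```

jog_arm --plan '[[[0.15, 0, 0, 0, 6.5], [0.3, 0, 0, 0, 6.5], [0.3, 0, 0, 0, 6.5]]]'

```text
clock: 13.45
ee_pos: [0.4775, 0.0295, -0.0035]
tcp_rot: [0.006, -0.707, 0.006, 0.707]
contact_force: [0.0, 0.1, -1.2]
opening: 0.065
```

Still free of the worktop, so I'll close here.

jog_arm --plan '[[[0, 0, 0, 0, 5.8], [0, 0, 0, 0, 5.2], [0, 0, 0, 0, 4.5], [0, 0, 0, 0, 4.5], [0, 0, 0, 0, 4.5]]]' --newtons 60

```text
clock: 13.95
ee_pos: [0.4777, 0.0296, -0.0027]
tcp_rot: [-0.006, 0.707, -0.006, -0.707]
contact_force: [-1.4, -1.0, 5.6]
opening: 0.0543
```

jog_arm --plan '[[[-0.5, 0, 0, 0, 4.5], [-1.5, 0, 0, 0, 4.5], [-3.5, 0, 0, 0, 4.5], [-6.5, 0, 0, 0, 4.5], [-10, 0, 0, 0, 4.5], [-13.5, 0, 0, 0, 4.5], [-16, 0, 0, 0, 4.5], [-16.5, 0, 0, 0, 4.5], [-16.5, 0, 0, 0, 4.5]]]'

```text
clock: 14.85
ee_pos: [0.4775, 0.0297, 0.1624]
tcp_rot: [-0.006, 0.708, -0.006, -0.707]
contact_force: [-0.9, 0.6, -2.0]
opening: 0.0542
```

Run:
```python
from h import *
from workcell import status,camera
c=camera("wrist");cs=camera("scene");ct=camera("top");o=status.get_obs();print(o["clock"],o["ee_pos"],o["opening"],o["contact_force"],o["ft_torque"])
pickle.dump((c,o,cs,ct),open("c9.pkl","wb"))
cv2.imwrite("pics/w9.png",c["image"][:,:,::-1])
cv2.imwrite("pics/s9.png",cv2.resize(cs["image"][65:225,205:365],None,fx=3.5,fy=3.5)[:,:,::-1])
cv2.imwrite("pics/t9.png",cv2.resize(ct["image"][100:250,230:440],None,fx=3.5,fy=3.5)[:,:,::-1])
print(go(o,[.379,-.21,.163],np.pi/2-.018))
```

```text
15.0 [0.476403   0.02920687 0.16014227] 0.05386152766708637 [ 0.1812804   0.09496944 -2.59278552] [ 0.03400019 -0.00819326  0.06053645]
[np.float64(-0.23), np.float64(24.08), np.float64(9.34), np.float64(0.1)]
```

View pics/w9.png

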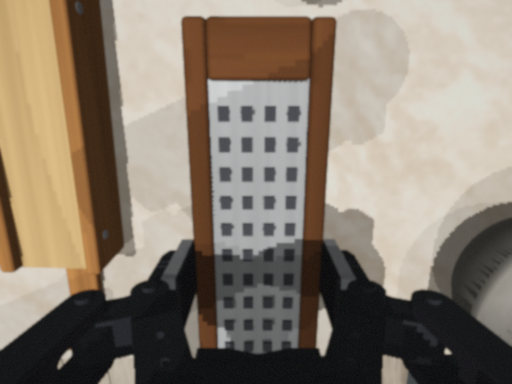

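View pics/s9.png

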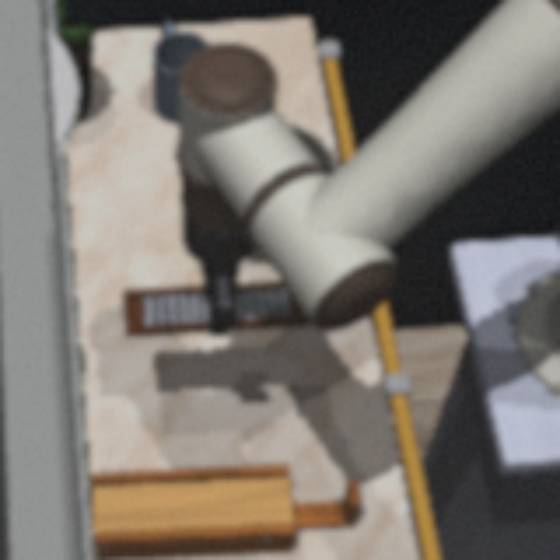

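View pics/t9.png

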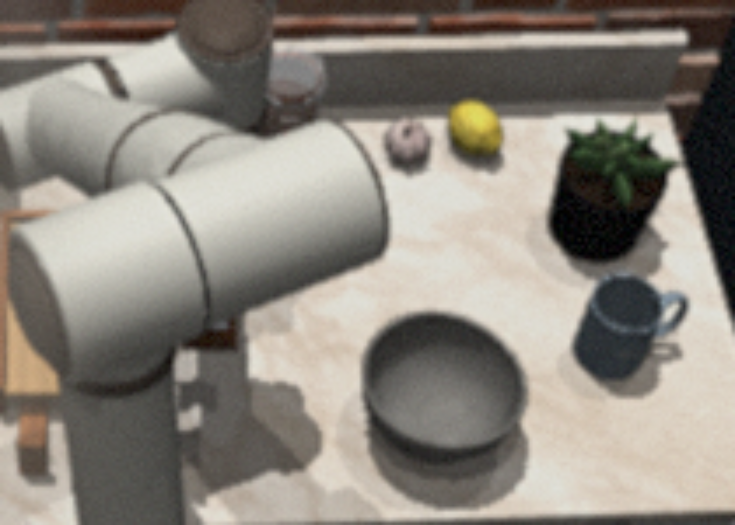

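Run:
```python
from h import *
c,o,cs,ct=pickle.load(open("c9.pkl","rb"))
z=o["ee_pos"][2]+.0127
a=plane(c,183,17,z);b=plane(c,336,17,z);print(a,b,np.hypot(*(a-b)[:2]),o["ee_pos"])
Q=[plane(ct,(u+.5)/3.5-.5+230,(v+.5)/3.5-.5+100,.0955).round(4) for u,v in ((362,385),(526,395),(440,312),(440,455))]
print(Q)
```

```text
[0.57720396 0.05514439 0.17284227] [ 5.76304890e-01 -3.43314808e-04  1.72842271e-01] 0.05549498388125858 [0.476403   0.02920687 0.16014227]
[array([ 0.3754, -0.1299,  0.0955]), array([ 0.3578, -0.2946,  0.0955]), array([ 0.463 , -0.2229,  0.0955]), array([ 0.2909, -0.1968,  0.0955])]
```

jog_arm --plan '[[[-0.2, 2, 0.8, 0, 4.5], [-0.2, 5, 2, 0, 4.5], [-0.2, 9, 3.5, 0, 4.5], [-0.2, 13, 5, 0, 4.5], [-0.2, 17, 6.6, 0, 4.5], [-0.2, 20, 7.8, 0, 4.5], [-0.2, 22.5, 8.8, 0, 4.5], [-0.2, 24, 9.3, 0, 4.5], [-0.2, 24.1, 9.3, 0, 4.5], [-0.2, 24.1, 9.3, 0, 4.5]]]'

```text
clock: 16.0
ee_pos: [0.3801, -0.2099, 0.1627]
tcp_rot: [0.006, -0.706, 0.006, 0.708]
contact_force: [0.3, 0.9, -1.6]
opening: 0.054
```

Run:
```python
from h import *
from workcell import status,camera
c=camera("wrist");cs=camera("scene");ct=camera("top");o=status.get_obs();print(o["clock"],o["ee_pos"],o["opening"],o["contact_force"],o["ft_torque"])
pickle.dump((c,o,cs,ct),open("c10.pkl","wb"))
cv2.imwrite("pics/w10.png",c["image"][:,:,::-1])
cv2.imwrite("pics/s10.png",cv2.resize(cs["image"][65:165,205:365],None,fx=5,fy=5)[:,:,::-1])
cv2.imwrite("pics/t10.png",cv2.resize(ct["image"][100:250,230:440],None,fx=3.5,fy=3.5)[:,:,::-1])
```

```text
16.15 [ 0.38080934 -0.20927368  0.16337975] 0.05429502731264802 [-0.02328325  0.5416147  -2.00911411] [0.00754949 0.02754766 0.02065596]
```

View pics/w10.png

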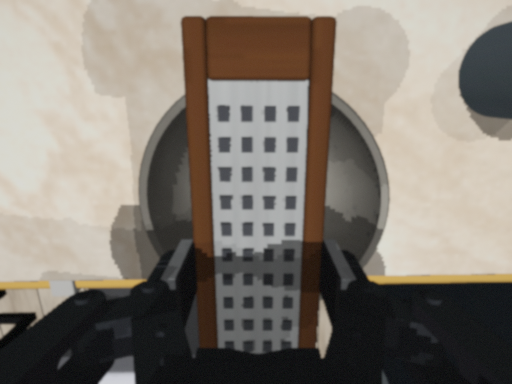

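View pics/s10.png

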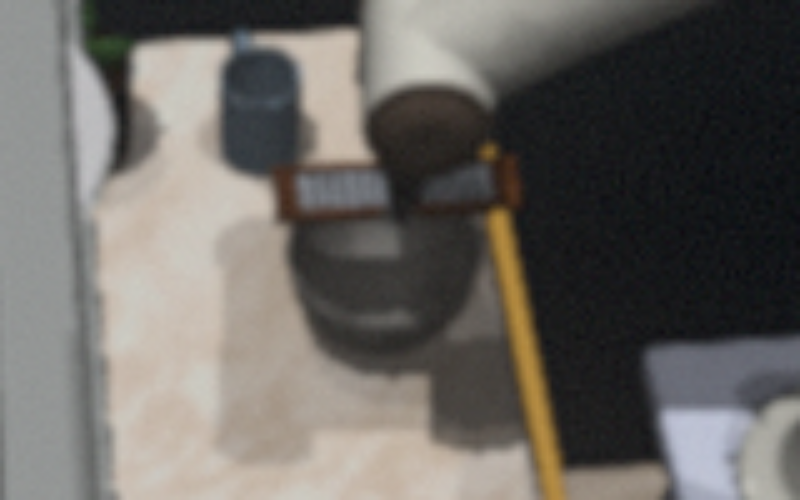

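View pics/t10.png

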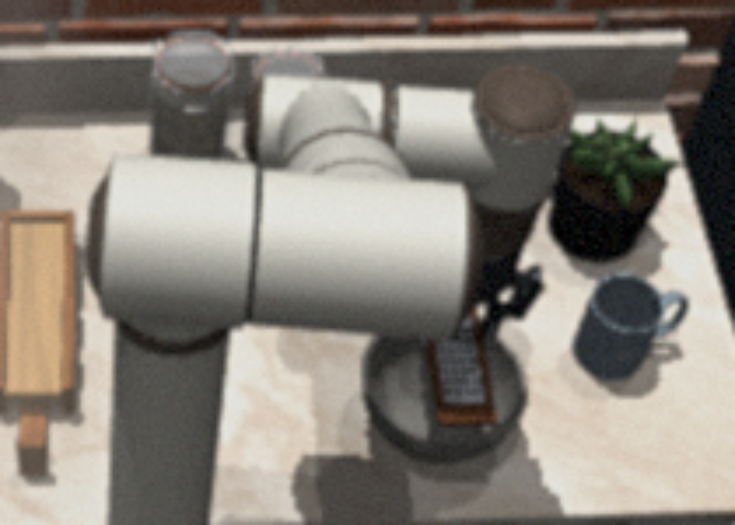

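The grater hangs level over the bowl. The bowl's outer rim spans columns ~140–389 near row 190 in the wrist view.

Run:
```python
from h import *
c,o,cs,ct=pickle.load(open("c10.pkl","rb"))
pts=[]
im=c["image"].astype(int);
# manual rim points (outer edge)
for u,v in ((140,190),(389,190),(150,140),(378,142),(187,92),(338,92)):
    p=plane(c,u,v,.0935);pts.append(p[:2])
pts=np.array(pts);A=np.c_[2*pts,np.ones(len(pts))];s=np.linalg.lstsq(A,(pts**2).sum(1),rcond=None)[0]
print(pts.round(3).tolist(),s[:2],np.sqrt(s[2]+s[0]**2+s[1]**2))
print(proj(c,[.379,-.2105,.0955]))
print(go(o,[.379,-.2105,.11]))
```

```text
[[0.393, -0.132], [0.39, -0.298], [0.426, -0.142], [0.422, -0.287], [0.455, -0.168], [0.453, -0.26]] [ 0.38505297 -0.21393076] 0.08306569716863715
(np.float64(258.68219641714313), np.float64(209.16233466239066))
[np.float64(5.34), np.float64(0.13), np.float64(0.17)]
```

jog_arm --plan '[[[2, 0.3, 0, 0, 4.5], [4, 0.3, 0, 0, 4.5], [5.2, 0.3, 0, 0, 4.5], [5.8, 0.3, 0, 0, 4.5], [6, 0.3, 0, 0, 4.5], [6, 0.3, 0, 0, 4.5]]]'

```text
clock: 16.75
ee_pos: [0.3811, -0.2127, 0.104]
tcp_rot: [-0.005, 0.707, -0.006, -0.707]
contact_force: [-0.2, -0.9, -2.0]
opening: 0.054
```

jog_arm --plan '[[[0.2, 0, 0, 0, 4.5], [0.4, 0, 0, 0, 4.5], [0.6, 0, 0, 0, 4.5], [0.75, 0, 0, 0, 4.5], [0.75, 0, 0, 0, 4.5]]]'

```text
clock: 17.25
ee_pos: [0.3805, -0.2129, 0.0962]
tcp_rot: [0.006, -0.707, 0.006, 0.707]
contact_force: [0.7, 1.1, -2.5]
opening: 0.0545
```

jog_arm --plan '[[[0.1, 0, 0, 0, 4.5], [0.2, 0, 0, 0, 4.5], [0.2, 0, 0, 0, 4.5]]]'

```text
clock: 17.55
ee_pos: [0.3805, -0.2129, 0.0942]
tcp_rot: [0.006, -0.707, 0.006, 0.707]
contact_force: [0.4, 0.9, -2.6]
opening: 0.0542
```

jog_arm --plan '[[[0.1, 0, 0, 0, 4.5], [0.2, 0, 0, 0, 4.5], [0.2, 0, 0, 0, 4.5]]]'

```text
clock: 17.85
ee_pos: [0.3808, -0.2129, 0.0932]
tcp_rot: [0.006, -0.707, 0.006, 0.707]
contact_force: [-2.5, 1.8, 5.9]
opening: 0.0543
```

Contact with the rim at about 8 N. I'm easing off, cutting the grip and opening gently.

jog_arm --plan '[[[-0.1, 0, 0, 0, 4.5], [-0.1, 0, 0, 0, 5.2], [-0.1, 0, 0, 0, 5.5], [-0.1, 0, 0, 0, 5.8], [-0.1, 0, 0, 0, 6.2], [-0.1, 0, 0, 0, 7], [-0.1, 0, 0, 0, 8], [-0.1, 0, 0, 0, 8.5], [-0.1, 0, 0, 0, 8.5]]]' --newtons 20

```text
clock: 18.75
ee_pos: [0.3807, -0.2129, 0.0934]
tcp_rot: [-0.006, 0.707, -0.006, -0.707]
contact_force: [0.7, -0.3, -0.3]
opening: 0.0851
```

Run:
```python
from h import *
from workcell import status,camera
c=camera("wrist");o=status.get_obs();print(o["clock"],o["ee_pos"],o["opening"],o["contact_force"],o["ft_torque"])
cv2.imwrite("pics/w11.png",c["image"][:,:,::-1])
```

```text
18.8 [ 0.3806486  -0.21287299  0.09332574] 0.08481318331419084 [-0.10734838 -0.20767999 -0.68213302] [-0.03343855 -0.00271384 -0.03897599]
```

View pics/w11.png

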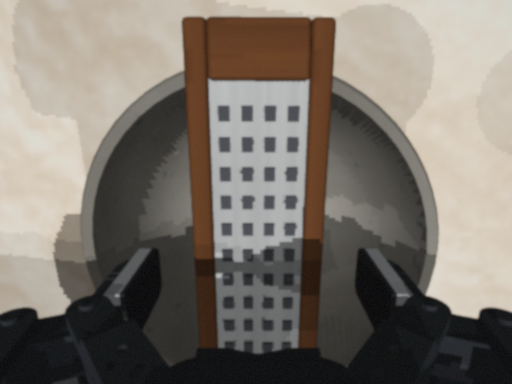

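The fingers are open and clear on both sides of the grater, at columns ~160 and ~358, and the rim is free. I'm raising the arm straight up and then away.

jog_arm --plan '[[[-0.8, 0, 0, 0, 8.5], [-2.5, 0, 0, 0, 8.5], [-5.5, 0, 0, 0, 8.5], [-9, 0, 0, 0, 8.5], [-12, 0, 0, 0, 8.5], [-14, -2, 0, 0, 8.5], [-15, -6, 0, 0, 8.5], [-15, -11, 0, 0, 8.5], [-15, -16, 0, 0, 8.5], [-15, -20, 0, 0, 8.5]]]'

```text
clock: 19.8
ee_pos: [0.3835, -0.011, 0.2443]
tcp_rot: [-0.006, 0.708, -0.005, -0.706]
contact_force: [1.3, -0.2, 0.3]
opening: 0.0851
```

Run:
```python
from h import *
from workcell import status,camera
cs=camera("scene");ct=camera("top");o=status.get_obs();print(o["clock"],o["ee_pos"],o["contact_force"])
pickle.dump((cs,ct),open("c12.pkl","wb"))
cv2.imwrite("pics/s12.png",cv2.resize(cs["image"][65:165,205:325],None,fx=6,fy=6,interpolation=cv2.INTER_CUBIC)[:,:,::-1])
cv2.imwrite("pics/t12.png",cv2.resize(ct["image"][100:250,230:440],None,fx=3.5,fy=3.5,interpolation=cv2.INTER_CUBIC)[:,:,::-1])
```

```text
19.9 [ 0.38413562 -0.0094407   0.24433749] [ 0.26461009 -0.62745262 -0.61725175]
```

View pics/s12.png

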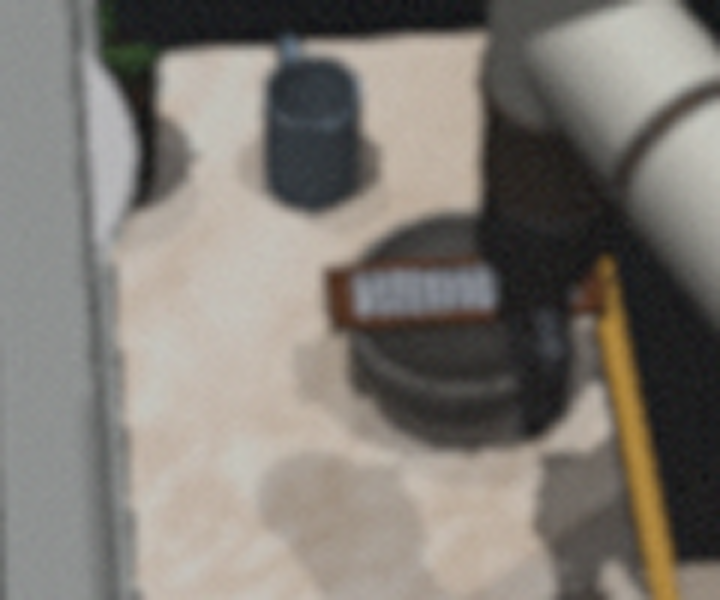

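View pics/t12.png

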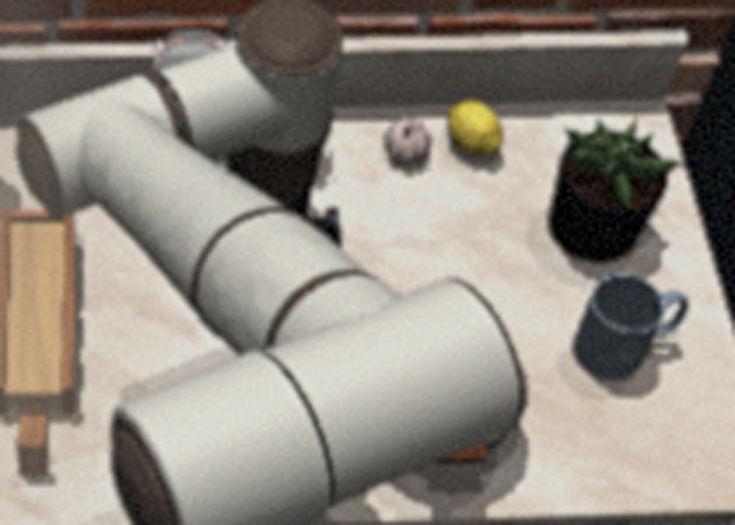

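The arm hides part of the bowl, so I'm moving it farther left for a clear check.

jog_arm --plan '[[[0, -4, 0, 0, 8.5], [0, -9, 0, 0, 8.5], [0, -14, 0, 0, 8.5], [0, -19, 0, 0, 8.5], [0, -24, 0, 0, 8.5], [0, -29, 0, 0, 8.5], [0, -33, 0, 0, 8.5], [0, -35, 0, 0, 8.5], [0, -35, 0, 0, 8.5], [0, -35, 0, 0, 8.5]]]'

```text
clock: 20.9
ee_pos: [0.3896, 0.336, 0.2431]
tcp_rot: [0.006, -0.707, 0.006, 0.707]
contact_force: [0.7, -0.7, -0.5]
opening: 0.0849
```

Run:
```python
from h import *
from workcell import status,camera
cs=camera("scene");ct=camera("top");o=status.get_obs();print(o["clock"],o["ee_pos"],o["contact_force"])
pickle.dump((cs,ct),open("c13.pkl","wb"))
cv2.imwrite("pics/s13.png",cv2.resize(cs["image"][65:165,205:325],None,fx=6,fy=6,interpolation=cv2.INTER_CUBIC)[:,:,::-1])
cv2.imwrite("pics/t13.png",cv2.resize(ct["image"][100:250,250:440],None,fx=4,fy=4,interpolation=cv2.INTER_CUBIC)[:,:,::-1])
```

```text
21.0 [0.38978343 0.33545215 0.24352421] [-0.97161729  0.46668209 -0.51777922]
```

View pics/s13.png

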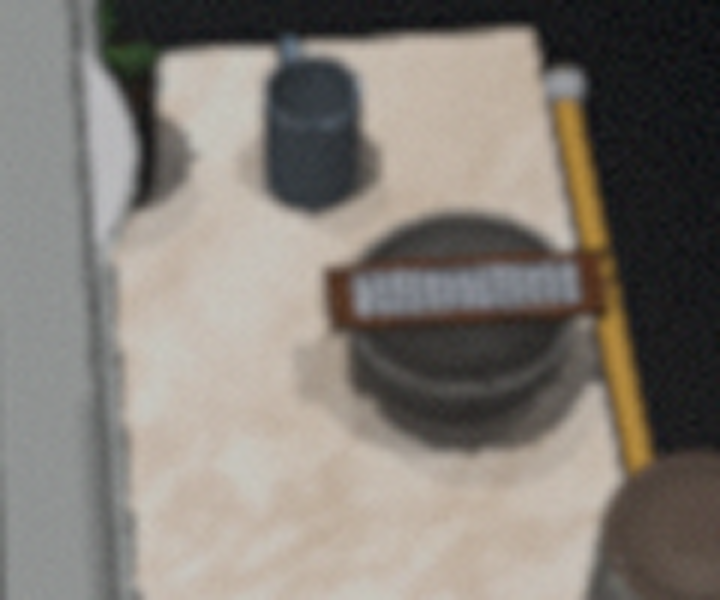

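View pics/t13.png

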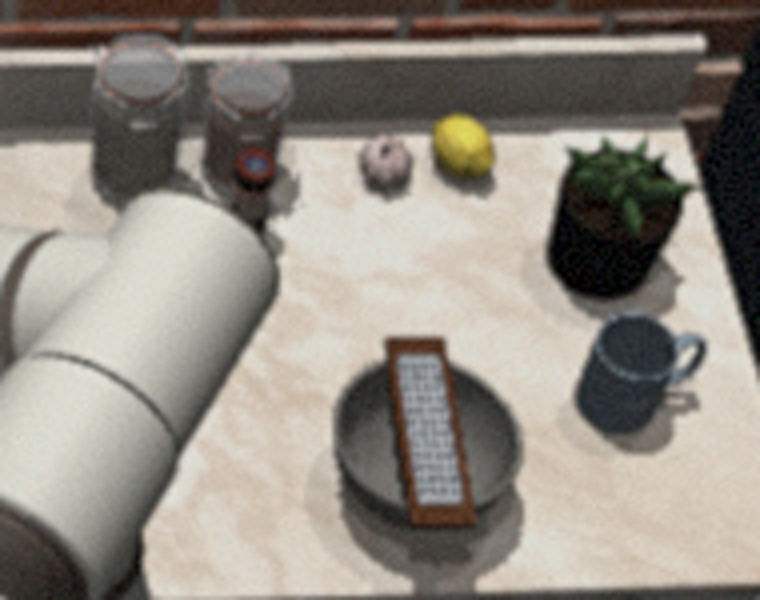

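Run:
```python
from h import *
cs,ct=pickle.load(open("c13.pkl","rb"))
T=[plane(ct,(u+.5)/4-.5+250,(v+.5)/4-.5+100,.1055) for u,v in ((386,340),(444,338),(477,523),(412,525))]
S=[plane(cs,(u+.5)/6-.5+205,(v+.5)/6-.5+65,.1055) for u,v in ((328,270),(338,329),(606,312),(601,254))]
for Q in(T,S): print(np.round(Q,3).tolist(),np.mean(Q,0).round(4))
B=[plane(ct,(u+.5)/4-.5+250,(v+.5)/4-.5+100,.0955) for u,v in ((334,440),(521,450))]
print(np.round(B,3).tolist(), np.mean(B,0))
B=[plane(cs,(u+.5)/6-.5+205,(v+.5)/6-.5+65,.0955) for u,v in ((460,212),(465,399))]
print(np.round(B,3).tolist(), np.mean(B,0))
```

```text
[[0.476, -0.189, 0.105], [0.476, -0.243, 0.105], [0.281, -0.24, 0.105], [0.281, -0.184, 0.105]] [ 0.3782 -0.2141  0.1055]
[[0.472, -0.237, 0.105], [0.471, -0.184, 0.105], [0.282, -0.182, 0.105], [0.277, -0.235, 0.105]] [ 0.3754 -0.2093  0.1055]
[[0.375, -0.13, 0.095], [0.359, -0.295, 0.096]] [ 0.36738739 -0.21239601  0.0955    ]
[[0.37, -0.292, 0.095], [0.389, -0.123, 0.095]] [ 0.37943963 -0.20720756  0.0955    ]
```

The grater's centre is within about 4 mm of the bowl's, and the bowl hasn't moved. Handing in.

```bash
python3 -c "
from workcell import arm
print(arm.close_job())"
```

```text
the job is handed in; nothing more can be done
None
```

The grater now lies across the bowl, teeth up, and I handed the job in with the clock at about 21 s of the 64 s allowed. No verdict was reported.

- **Slide:** I dragged it along the caddy with the shut fingertips at about 8 N. The wrist camera then showed a 46 mm overhang, with the grater still on the deck.
- **Worktop:** I lifted it by its front end, laid it flat on the bare worktop and let go.
- **Second grasp:** my first grip at the middle sat too high on the edge, so I opened and took it again lower before lifting.
- **Placing:** it met the rim with about 8 N. I eased off, opened the fingers and raised the arm clear of the bowl.

**Last checks:**
- **Centring:** the two cameras put the grater's middle at (0.378, -0.214) and (0.375, -0.209). I put the bowl's middle at about (0.379, -0.210), so they agree to about 4 mm. A wrist view gave the bowl (0.385, -0.214), and even then the gap is about 11 mm at most, within the 20 mm allowed.
- **Level:** it looks level with both ends on the rim, but I judged that by eye and did not measure the angle.
- **Bystanders:** the bowl and mug are where they started, and the spice jar looked in place. In the last pictures I viewed, the arm hid the tin and the salt cellar was out of frame, though no move came near either.

One reading disagreed: the bowl's left and right edges in the last top view gave x = 0.367. Those two points were not opposite each other across the bowl, so I ignored that value.

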